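# Knock the last glide into an upturned laundry step stool

### The job

The step stool lies upside down on the laundry worktop and one of its four push-in leg glides still stands proud. Pick up the rubber mallet, use it to knock that glide down fully home onto its leg (do not push it with the gripper), then stand the mallet back on the worktop on its rubber head, with the handle level, and let go.

Things in the scene. Friction and masses are not known exactly. Their poses are not given: they have to be found in the camera images.
- mallet_grip (a point): Where to hold the mallet, which stands on its head with the handle sticking out level 47 mm above the worktop. Centre of the wooden handle (bar 24 mm wide, 32 mm high), 65 mm from the head's axis. x points along the handle to the head, z up. Handle spans x = -122 to +35 mm; head axis at x = +65 mm; lower striking face at z = -47 mm, upper at +47 mm.
- mallet: The mallet, about 0.45 kg: black rubber head, an upright cylinder 60 mm in diameter and 94 mm high, with a wooden handle. Origin: centre of the head's lower striking face (on the worktop). x points from the handle to the head, z is up. A steel claw hammer lying nearby is not to be used.
- glide_top (a point): Centre of the top of the proud glide: grey plastic cap, 32 mm diameter, 8 mm thick, on a 10 mm steel stem, pushed down into the end of an upright wooden leg (36 mm diameter, end 140 mm above the worktop). It starts 20 to 25 mm higher than those on the other three legs, whose tops are 148 mm above the worktop: its height when home. Next leg 124 mm away.
- glide (a joint): How far the proud glide has gone down into its leg, in m: 0 is 25 mm proud, 0.025 is fully home (a solid stop). It starts at 0 to 0.005. A sprung ring grips the stem: it takes about 8 to 10 N to move, and stays where it is left.
Not all that is in view belongs to the job. What is shaped like the mallet but pink or purple is not meant.

How it is judged (in metres and radians):
On the way, in this order (a step that is already met when the one before it is completed fails the run):
1. the mallet is lifted clear of the worktop (height (world z) of mallet_grip above 0.1 m), for 0.1 s.
2. the mallet is on the glide with the glide home to within 4 mm (value of joint glide above 0.021 m and contact force between mallet and glide above 0.5 N).
At the end, for the whole second after the job is handed in: The glide is home to within 4 mm, and the mallet stands on its head on the worktop at rest: handle centre 35 to 60 mm above the worktop, upright within 10 degrees (value of joint glide above 0.021 m and angle between mallet's own z axis and vertical below 0.17 rad and height (world z) of mallet_grip between 0.035 and 0.06 m and linear speed of mallet below 0.03 m/s); the robot touches nothing.
It fails at once if the gripper or arm pushes on the glide (contact force between any of the fingers, the arm and glide above 1 N).
It also fails if it takes over 48 s, if anything falls off the work surface, if the arm or the gripper's body presses on something with over 40 N, if the wrist force passes 120 N, or if a joint passes its speed limit or range.

### The arm

A 6-joint arm with a two-finger parallel gripper is mounted at the origin on the work surface. World frame = base frame: x ahead of the robot, y to its left, z up, the work surface at z = 0. Lengths are in m, angles in degrees, forces in N, time in s.
With the tool pointing down it reaches from about 0.35 to 0.875 m from the base axis. Payload 4.2 kg.
Tool frame: the origin (TCP) lies at the very end of the fingers, on their centre line; the grasp point (between the pads) lies 19 mm behind it; z points along the fingers, y is the line along which they close (so a half turn about z gives the same grasp; the last joint's range is limited). The gripper opens to 87 mm and grips with 3 to 60 N. Pads are 19 mm wide; open, the fingers measure 117 mm over their backs; the gripper's body (75 mm by 190 mm) begins 51 mm behind the grasp point.
Start: joints at [85.061, 22.042, 0.453, 0, -68.411, -14.817], TCP at [0.211, 0.588, 0.223] pointing down, gripper open.
Joint ranges: [-179.83, 179.83], [-69.29, 118.12], [-61.27, 80.66], [-181.25, 117.63], [-171.15, -9.14], [-177.46, 177.46]. Speed limits (degrees/s): [159.86, 159.86, 180, 180, 180, 180].

### API

Orientations are given as a 3x3 rotation matrix whose columns are the frame's x, y, z axes.
In Python, from station import sense, cams, r gives the robot as it stands. The module is installed in compiled form; this text tells all that it offers.
- The arm moves only by the tool step_arm, never from a script. Its argument "targets" is text: rows parted by semicolons, each of 4 numbers parted by spaces: the shift along the tool's x, y, z in cm, then the turn about the tool's z in degrees. In form: x y z turn; .... A call has 1 to 12 rows; each row shifts and turns the commanded pose from where the row before left it, along the tool's axes as they then stand; what a row does not reach is not made up. A row lasts 1/12 s, in which the tool goes at most 41.7 mm and 7.16 degrees, less where a joint would pass 70% of its speed; a pose out of reach is approached as far as the arm can. A call with a gripper value outside its range is refused whole. "claw" is the finger opening in cm, from 0 to 8.7, set as the call begins (left out, the last holds). The fingers move at their own pace and stop on an object; the grip force is fixed at half the most. Time passes only in rows, so rows that do not move let the fingers close. It gives the time, the measured TCP pose, the force, the opening and the grip force at its end, in the units of the state.
- sense(): the state, without advancing time (a new reading comes with each control period).
- cams.capture(name): name is "side" or "top" or "wrist"; returns a dict with "frame" (420x560x3 uint8, blue, green, red), "vertical_fov" (degrees; the focal length in pixels is half the picture's height over the tangent of half this angle, whatever the lens; pixels are square), "cx", "cy" (the principal point, pixels), "eye" and "rotation" of the camera in the world; the wrist camera has in their place "tool_from_camera" (4x4, takes a point from camera to tool coordinates, whose origin is the TCP and whose axes are the flange's). Camera axes: x right, y down, z forward; pixel columns grow to the right and rows downward; lengths in m; the calibration is good to about 2 mm. A picture is of the moment at which its call begins: read the wrist's pose just before it. There is no depth.
- r.finish_job(): hands the job in; it is judged then, once.
The state is a dict: "time_s": time; "joints": joint angles; "joint_velocities": joint speeds; "effort": joint torques, N m; "tcp_pos": TCP position; "ee_rot": TCP orientation; "wrist_force": force on the tool from outside, world axes, zero at the start; "moment": the same for the moment, N m; "gripper_width": opening from 0.0 (shut) to 1.0 (fully open); "gripper_force": force on a finger pad.
Only numpy, scipy, OpenCV 4.12 (cv2) and the standard library are available. Lean on these libraries where they do the work, as an engineer would, in place of code of your own. Each camera call takes 0.05 s, during which the arm holds its last target. There are 200 camera calls.

## Working session

There is one attempt and no reset: what is moved stays moved. The work goes in short steps, Python scripts to look and compute and a tool call to move; the robot and the scene stay as the last step left them, time stands still between calls to the robot, and variables do not carry over. Pictures are saved under pics/ and viewed, at most 10 in all, crops included, and the job is handed in when it is done.

Besides the shell and the picture viewer there is one more tool, called after ">>>" by a JSON object that holds its "api" and its "payload", one argument or row to a line. step_arm: Moves the arm, as the interface text tells. Its arguments: {"type":"object","properties":{"targets":{"type":"string"},"claw":{"type":"number"}},"required":["targets"]}

```bash
mkdir -p pics; python3 - <<'E'
from station import sense,cams,r
import cv2,numpy as np,pickle
s=sense();print(s['time_s'],s['tcp_pos'],np.round(s['ee_rot'],3))
d={}
for n in('side','top'):
    c=cams.capture(n);d[n]=c;print(n,c['vertical_fov'],c['cx'],c['cy'],c['eye'],np.round(c['rotation'],3).tolist())
pickle.dump(d,open('d.pkl','wb'))
cv2.imwrite('pics/side.png',d['side']['frame']);cv2.imwrite('pics/top.png',d['top']['frame'])
E
```

```text
0.0 [0.21103754 0.5876663  0.22146004] [[ 0.941 -0.338 -0.001]
 [-0.338 -0.941 -0.002]
 [ 0.     0.002 -1.   ]]
side 47.02050789497799 284.32359417107256 204.86302605106684 [ 0.05943913 -1.02430345  0.95279491] [[0.932, -0.233, 0.277], [-0.362, -0.615, 0.701], [0.008, -0.753, -0.658]]
top 48.96521093294152 278.5239124727995 218.06062368043055 [ 0.11836342 -0.14937772  1.48723093] [[-0.063, -0.976, 0.209], [-0.998, 0.063, -0.008], [-0.006, -0.209, -0.978]]
```

View pics/side.png

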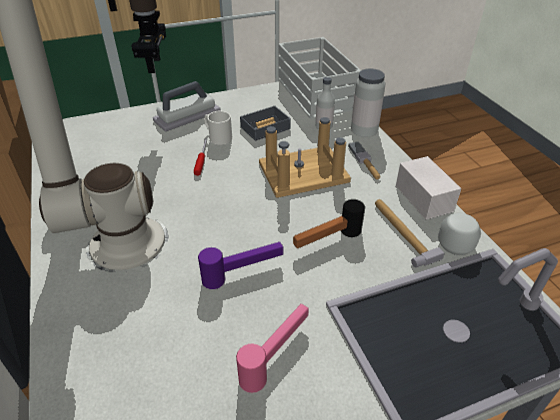

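View pics/top.png

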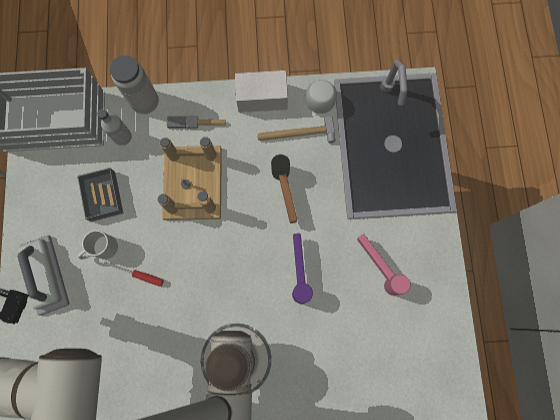

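Mallet candidates are the black head with brown handle (side 353,218; top 281,165), the purple one (top 302,293), the pink one (top 398,285) and the claw hammer (top 330,130). By the description it's the black-headed one. The stool legs in the top view are at (167,146), (207,146), (165,202) and (203,199). I'll check both in one close crop.

```bash
python3 - <<'E'
import cv2,numpy as np,pickle
d=pickle.load(open('d.pkl','rb'))
a=d['side']['frame'][105:255,250:380];b=d['top']['frame'][125:230,150:310]
a=cv2.resize(a,None,fx=3,fy=3,interpolation=cv2.INTER_CUBIC)
b=cv2.resize(b,None,fx=2.5,fy=2.5,interpolation=cv2.INTER_CUBIC)
o=np.zeros((450,790,3),np.uint8);o[:450,:390]=a;o[:b.shape[0],390:390+b.shape[1]]=b
cv2.imwrite('pics/crop.png',o)
E
```

```text
(no output)
```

View pics/crop.png

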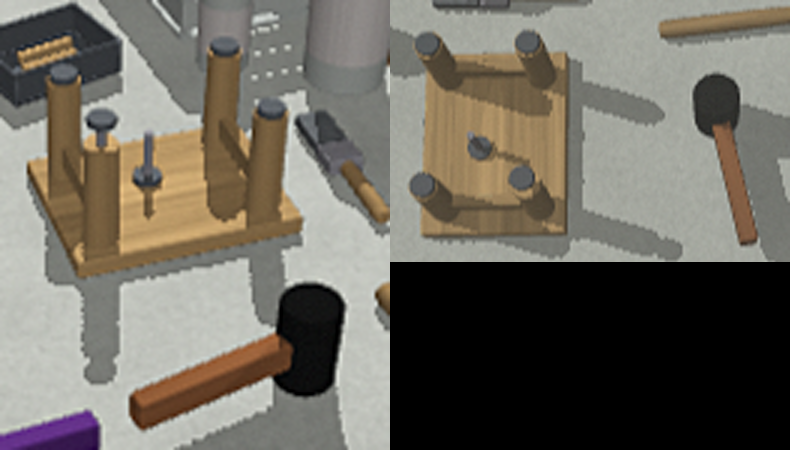

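```bash
cat > h.py <<'E'
import numpy as np,cv2,pickle
def ray(c,u,v,R=None,e=None):
    f=c['frame'].shape[0]/2/np.tan(np.radians(c['vertical_fov']/2))
    d=np.array([(u-c['cx'])/f,(v-c['cy'])/f,1])
    return (np.array(c['eye']) if e is None else e),(np.array(c['rotation']) if R is None else R)@d
def plane(c,u,v,z,**k):
    e,d=ray(c,u,v,**k);return e+d*(z-e[2])/d[2]
def tri(a,b):
    (e,d),(g,h)=a,b
    t=np.linalg.lstsq(np.c_[d,-h],g-e,rcond=None)[0]
    p,q=e+d*t[0],g+h*t[1];return (p+q)/2,np.linalg.norm(p-q)
E
python3 - <<'E'
from h import *
np.set_printoptions(precision=4,suppress=True)
d=pickle.load(open('d.pkl','rb'));S,T=d['side'],d['top']
print('glide tri',tri(ray(S,284,144.5),ray(T,202.4,196.2)),plane(T,202.4,196.2,.17),plane(S,284,144.5,.17))
print('others T',[plane(T,150+x/2.5,125+y/2.5,.148)[:2] for x,y in((428,42),(528,42)) for x,y in[(x-390,y)]],plane(T,150+34/2.5,125+184/2.5,.148)[:2])
print('others S',[plane(S,250+x/3,105+y/3,.148)[:2] for x,y in((64,74),(225,46),(271,107))])
for n,c,(x0,y0,x1,y1) in(('T',T,(265,150,305,230)),('S',S,(285,195,370,250))):
    f=c['frame'][y0:y1,x0:x1].astype(int);h=cv2.cvtColor(f.astype(np.uint8),cv2.COLOR_BGR2HSV)
    w=((h[...,0]<18)&(h[...,1]>120)&(h[...,2]>60)).astype(np.uint8)
    k=(f.max(2)<55).astype(np.uint8)
    for nm,m in(('wood',w),('black',k)):
        _,l,st,ce=cv2.connectedComponentsWithStats(m);i=1+st[1:,4].argmax()
        pts=np.argwhere(l==i)[:,::-1]+[x0,y0]
        rc=cv2.minAreaRect(pts.astype(np.float32));bx=cv2.boxPoints(rc)
        print(n,nm,len(pts),pts.mean(0),rc)
        if nm=='wood':
            print('  corners',[(b,plane(c,*b,.063)[:2]) for b in bx])
        else: print('  ',plane(c,*pts.mean(0),.047))
E
```

```text
glide tri (array([0.4838, 0.0608, 0.1667]), np.float64(0.004267450641744209)) [0.4807 0.0606 0.17  ] [0.4843 0.0564 0.17  ]
others T [array([0.6675, 0.1737]), array([0.6594, 0.0505])] [0.4869 0.1807]
others S [array([0.489 , 0.1763]), array([0.6673, 0.1681]), array([0.6616, 0.0465])]
T wood 262 [287.1221 195.9847] ((287.5588073730469, 197.23529052734375), (45.354156494140625, 6.790997505187988), 75.96376037597656)
  corners [(array([278.7647, 176.0588], dtype=float32), array([ 0.5611, -0.17  ])), (array([285.3529, 174.4118], dtype=float32), array([ 0.5653, -0.1915])), (array([296.3529, 218.4118], dtype=float32), array([ 0.4183, -0.2165])), (array([289.7647, 220.0588], dtype=float32), array([ 0.4144, -0.1954]))]
T black 321 [280.0467 165.6667] ((280.5, 166.5), (23.0, 17.0), 90.0)
   [ 0.6012 -0.1766  0.047 ]
S wood 692 [319.5549 231.5462] ((319.9634704589844, 231.41168212890625), (12.458295822143555, 57.92629623413086), 67.52056884765625)
  corners [(array([290.8193, 236.7299], dtype=float32), array([ 0.4048, -0.2   ])), (array([344.3442, 214.5817], dtype=float32), array([ 0.574 , -0.1723])), (array([349.1076, 226.0934], dtype=float32), array([ 0.5654, -0.2179])), (array([295.5828, 248.2416], dtype=float32), array([ 0.4007, -0.2427]))]
S black 658 [352.8389 217.1702] ((351.8699951171875, 217.9099884033203), (21.21320343017578, 36.910980224609375), 8.13010311126709)
   [ 0.6006 -0.175   0.047 ]
```

The proud glide is on the near-right leg, at side (284,145) and top (202,196), about world (0.483, 0.058). There's a spare glide lying on the stool at side (299,160), which I'll ignore. The black-headed mallet has its head axis at about (0.600, -0.174), with the handle yawed about 9.7°.

>>> {"api": "step_arm", "payload": {
  "targets": "0 0 -1 -5.9; 0 0 -1 -5.9; 0 0 -1 -5.9; 0 0 -1 -5.9; 0 0 -1 -5.9; 0.8 3 0 0; 0.8 3.4 0 0; 0.8 3.4 0 0; 0.8 3.4 0 0; 0.8 3.4 0 0; 0.8 3.4 0 0; 0.8 3.4 0 0",
  "claw": 8.7
}}

```text
time_s: 1.1
tcp_pos: [0.3062, 0.3651, 0.2722]
ee_rot: [[0.986, 0.17, -0.0], [0.17, -0.986, -0.001], [-0.001, 0.001, -1.0]]
wrist_force: [0.8, 0.0, 1.2]
gripper_width: 0.999
gripper_force: 0.0
```

>>> {"api": "step_arm", "payload": {
  "targets": "0.8 3.4 0 0; 0.8 3.4 0 0; 0.8 3.4 0 0; 0.8 3.4 0 0; 0.8 3.4 0 0; 0.8 3.4 0 0; 0.8 3.4 0 0; 0.8 3.4 0 0; 0.8 3.4 0 0; 0.8 3.4 0 0; 0.8 3.4 0 0; 0.8 3.4 0 0"
}}

```text
time_s: 2.1
tcp_pos: [0.4697, -0.0206, 0.2724]
ee_rot: [[0.986, 0.169, -0.0], [0.169, -0.986, 0.0], [-0.0, -0.0, -1.0]]
wrist_force: [0.9, 1.3, -0.2]
gripper_width: 0.996
gripper_force: 0.0
```

>>> {"api": "step_arm", "payload": {
  "targets": "0.8 3.4 0 0; 0.8 3.4 0 0; 0.8 3.4 0 0; 0.8 3.4 0 0; 0.8 3 0 0; 0 0 0 0; 0 0 0 0"
}}

```text
time_s: 2.68
tcp_pos: [0.537, -0.1769, 0.2712]
ee_rot: [[0.986, 0.166, -0.003], [0.166, -0.986, 0.001], [-0.002, -0.001, -1.0]]
wrist_force: [-0.5, -0.5, -0.4]
gripper_width: 1.0
gripper_force: 0.0
```

```bash
python3 - <<'E'
from station import sense,cams
from h import *
np.set_printoptions(precision=4,suppress=True)
s=sense();c=cams.capture('wrist');p=np.array(s['tcp_pos']);R=np.array(s['ee_rot'])
print(s['time_s'],p,R,s['joints']);cv2.imwrite('pics/w1.png',c['frame'])
pickle.dump((c,p,R),open('w1.pkl','wb'));print(c['tool_from_camera'],c['vertical_fov'])
E
```

```text
2.6833 [ 0.537  -0.1769  0.2712] [[ 0.9861  0.1663 -0.0026]
 [ 0.1663 -0.9861  0.0005]
 [-0.0024 -0.0009 -1.    ]] [ -1.831   14.542   -3.3689  -0.0259 -72.237  101.4094]
[[ 0.0002 -0.9707 -0.2402  0.0652]
 [ 1.      0.0002 -0.0002  0.0005]
 [ 0.0002 -0.2402  0.9707 -0.1619]
 [ 0.      0.      0.      1.    ]] 58.453059367219055
```

View pics/w1.png

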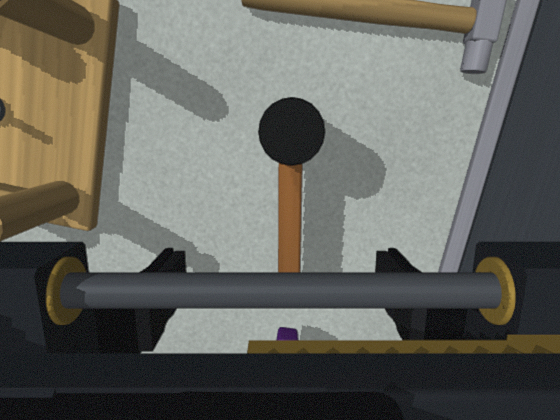

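The wrist view shows the black head at (292,131) and the handle running straight down near column 289.

```bash
python3 - <<'E'
from h import *
np.set_printoptions(precision=4,suppress=True)
c,p,R=pickle.load(open('w1.pkl','rb'));M=np.array(c['tool_from_camera'])
Rc=R@M[:3,:3];e=p+R@M[:3,3]
f=c['frame'];g=cv2.inRange(f,(0,0,0),(50,50,50));g[:,:240]=0;g[175:]=0;g[:80]=0;g[:,345:]=0
k=max(cv2.findContours(g,0,1)[0],key=cv2.contourArea);el=cv2.minEnclosingCircle(k);print(el)
H=plane(c,*el[0],.094,R=Rc,e=e)
hs=cv2.cvtColor(f,cv2.COLOR_BGR2HSV);w=cv2.inRange(hs,(0,110,60),(18,255,255));P=[]
for v in(175,215,262):
    u=np.nonzero(w[v,260:320])[0]+260;q=plane(c,(u[0]+u[-1])/2,v,.063,R=Rc,e=e);P.append(q);print(v,u[0],u[-1],q)
d=P[-1]-P[0];d=-d/np.linalg.norm(d);print('head',H,'yaw',np.degrees(np.arctan2(d[1],d[0])))
print('tool yaw',np.degrees(np.arctan2(R[1,0],R[0,0])))
G=P[0]+d*((H-P[0])@d)-d*.055
print('grip',G,'delta tool',R.T@(np.array([G[0],G[1],p[2]])-p)*100)
E
```

```text
((291.8804931640625, 131.25099182128906), 33.80144500732422)
175 279 300 [ 0.5544 -0.1835  0.063 ]
215 279 300 [ 0.5144 -0.1905  0.063 ]
262 279 299 [ 0.4644 -0.1987  0.063 ]
head [ 0.5968 -0.1775  0.094 ] yaw 9.595850901485468
tool yaw 9.570582023944816
grip [ 0.5424 -0.1855  0.063 ] delta tool [ 0.386   0.9354 -0.0018]
```

>>> {"api": "step_arm", "payload": {
  "targets": "0.4 0.95 2 0; 0 0 3 0; 0 0 3 0; 0 0 3 0; 0 0 3 0; 0 0 3 0; 0 0 2.5 0; 0 0 2 0; 0 0 1.5 0; 0 0 0.9 0; 0 0 0 0; 0 0 0 0"
}}

```text
time_s: 3.73
tcp_pos: [0.543, -0.1837, 0.034]
ee_rot: [[0.985, 0.171, 0.0], [0.171, -0.985, -0.0], [0.0, 0.0, -1.0]]
wrist_force: [0.8, 0.6, -0.1]
gripper_width: 1.007
gripper_force: 0.0
```

>>> {"api": "step_arm", "payload": {
  "targets": "0 0 0 0; 0 0 0 0; 0 0 0 0; 0 0 0 0; 0 0 0 0; 0 0 0 0; 0 0 0 0; 0 0 0 0",
  "claw": 0
}}

```text
time_s: 4.4
tcp_pos: [0.5427, -0.1844, 0.0336]
ee_rot: [[0.986, 0.169, 0.0], [0.169, -0.986, 0.0], [0.0, -0.0, -1.0]]
wrist_force: [-0.1, -0.4, 0.1]
gripper_width: 0.48
gripper_force: 0.0
```

>>> {"api": "step_arm", "payload": {
  "targets": "0 0 0 0; 0 0 0 0; 0 0 0 0; 0 0 0 0; 0 0 0 0; 0 0 0 0; 0 0 0 0; 0 0 0 0"
}}

```text
time_s: 5.07
tcp_pos: [0.5427, -0.1844, 0.0335]
ee_rot: [[0.986, 0.169, -0.0], [0.169, -0.986, -0.0], [-0.0, 0.0, -1.0]]
wrist_force: [-1.0, -1.2, -0.9]
gripper_width: 0.272
gripper_force: 29.8
```

>>> {"api": "step_arm", "payload": {
  "targets": "0 0 -0.5 0; 0 0 -1 0; 0 0 -2 0; 0 0 -2.5 0; 0 0 -2.5 0; 0 0 -2.5 0; 0 0 -2.5 0; 0 0 -2.5 0; 0 0 -2.5 0; 0 0 -2 0; 0 0 -0.5 0; 0 0 0 0"
}}

```text
time_s: 6.07
tcp_pos: [0.5429, -0.1841, 0.2451]
ee_rot: [[0.986, 0.169, 0.003], [0.169, -0.986, 0.0], [0.003, 0.0, -1.0]]
wrist_force: [-0.8, 0.5, -5.0]
gripper_width: 0.272
gripper_force: 30.0
```

```bash
python3 - <<'E'
from station import sense,cams
from h import *
s=sense();c=cams.capture('side');print(s['tcp_pos'],s['wrist_force'],s['moment'],s['gripper_force'])
cv2.imwrite('pics/s2.png',cv2.resize(c['frame'][60:270,230:450],None,fx=2.7,fy=2.7))
E
```

```text
[ 0.54294672 -0.1841179   0.24510561] [-0.77260753  0.50038262 -5.01386738] [-0.00410618  0.21460519 -0.02192868] 29.975344464182854
```

View pics/s2.png

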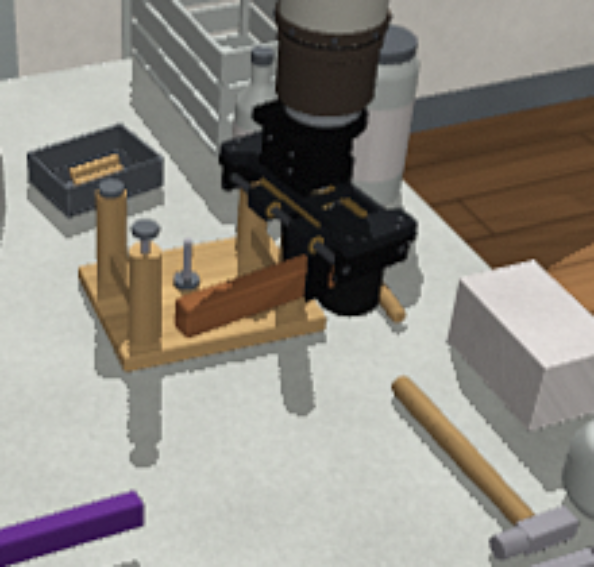

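The mallet is held level with the head in front of the gripper. The proud glide shows at crop (145,229). I'll carry the head over it.

>>> {"api": "step_arm", "payload": {
  "targets": "-0.3 -1 0 0; -0.6 -2 0 0; -0.8 -2.7 0 0; -0.8 -2.7 0 0; -0.8 -2.7 0 0; -0.8 -2.7 0 0; -0.8 -2.7 0 0; -0.8 -2.7 0 0; -0.7 -2.5 0 0; -0.6 -2 0 0; -0.3 -1.2 0 0; 0 0 0 0"
}}

```text
time_s: 7.12
tcp_pos: [0.4262, 0.0502, 0.2418]
ee_rot: [[0.985, 0.172, -0.004], [0.172, -0.985, -0.0], [-0.004, -0.0, -1.0]]
wrist_force: [0.0, 1.0, -5.2]
gripper_width: 0.273
gripper_force: 30.0
```

```bash
python3 - <<'E'
from station import sense,cams
from h import *
s=sense();print(s['time_s'],s['tcp_pos'],s['joints'],s['moment'])
o=np.zeros((560,800,3),np.uint8)
for i,(n,x,y) in enumerate((('side',240,80),('top',150,130))):
    f=cams.capture(n)['frame'][y:y+140,x:x+100];o[:,i*400:i*400+400]=cv2.resize(f,(400,560),interpolation=cv2.INTER_CUBIC)
cv2.imwrite('pics/s3.png',o)
E
```

```text
7.1167 [0.42615034 0.05017649 0.24180784] [ 28.50878035   1.68958254 -23.08128154  -0.10140124 -65.43516323
  71.45480809] [-0.15787823  0.2017508   0.03899555]
```

View pics/s3.png

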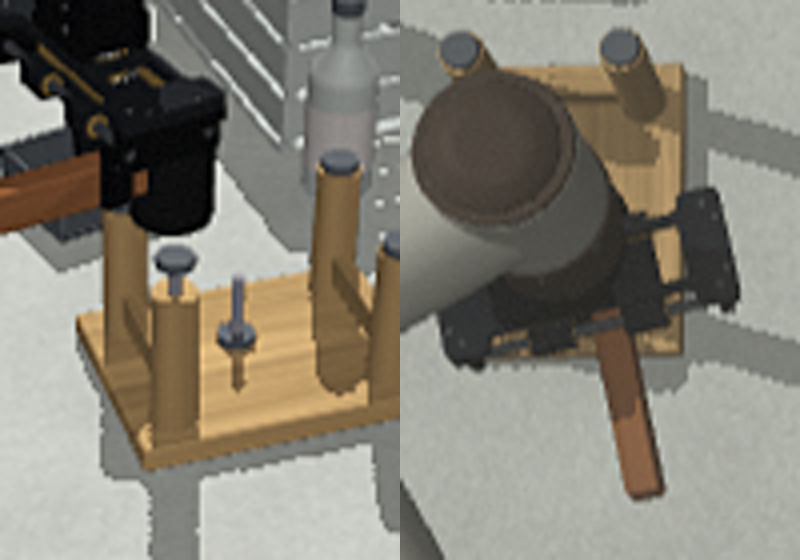

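The head sits directly above the proud glide in the side view: face centre at (173,228), glide at (176,258). I'll strike now.

>>> {"api": "step_arm", "payload": {
  "targets": "0 0 1 0; 0 0 1.5 0; 0 0 1.5 0; 0 0 1 0; 0 0 0.5 0; 0 0 0 0"
}}

```text
time_s: 7.72
tcp_pos: [0.4288, 0.0481, 0.1881]
ee_rot: [[0.986, 0.168, -0.001], [0.168, -0.986, -0.001], [-0.001, 0.001, -1.0]]
wrist_force: [-0.4, 0.2, -4.0]
gripper_width: 0.274
gripper_force: 30.0
```

>>> {"api": "step_arm", "payload": {
  "targets": "0 0 0.4 0; 0 0 0.2 0; 0 0 0.1 0; 0 0 0 0"
}}

```text
time_s: 8.05
tcp_pos: [0.429, 0.0484, 0.1821]
ee_rot: [[0.986, 0.169, 0.001], [0.169, -0.986, -0.0], [0.001, 0.001, -1.0]]
wrist_force: [-1.4, -2.3, 3.0]
gripper_width: 0.266
gripper_force: 30.0
```

```bash
python3 - <<'E'
from station import sense,cams
from h import *
s=sense();print(s['time_s'],s['tcp_pos'],s['wrist_force'],s['moment'])
f=cams.capture('side')['frame'][80:220,220:360];cv2.imwrite('pics/s4.png',cv2.resize(f,(560,560),interpolation=cv2.INTER_CUBIC))
E
```

```text
8.05 [0.42900966 0.04837531 0.18207021] [-1.40531549 -2.28241132  2.96150818] [-0.78139284  0.30771314 -0.08501077]
```

View pics/s4.png

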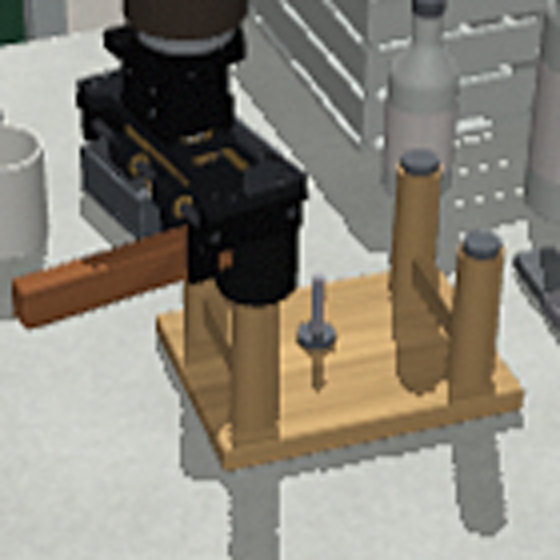

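The head is down on the leg and hides the glide, with about 8 N of contact. I'll press a little further until it hits the solid stop.

>>> {"api": "step_arm", "payload": {
  "targets": "0 0 0.2 0; 0 0 0.1 0; 0 0 0 0; 0 0 0 0"
}}

```text
time_s: 8.43
tcp_pos: [0.428, 0.048, 0.1798]
ee_rot: [[0.986, 0.17, -0.001], [0.17, -0.986, -0.001], [-0.001, 0.001, -1.0]]
wrist_force: [-7.6, -1.7, 11.9]
gripper_width: 0.268
gripper_force: 30.0
```

>>> {"api": "step_arm", "payload": {
  "targets": "0 0 0.2 0; 0 0 0 0; 0 0 0 0; 0 0 -0.5 0; 0 0 -1 0; 0 0 -1.5 0; 0 0 -1.5 0; 0 0 -1.5 0; 0 0 -1 0; 0 0 -0.3 0; 0 0 0 0"
}}

```text
time_s: 9.35
tcp_pos: [0.4287, 0.0492, 0.2491]
ee_rot: [[0.986, 0.169, -0.0], [0.169, -0.986, 0.001], [0.0, -0.001, -1.0]]
wrist_force: [-0.1, -0.5, -5.0]
gripper_width: 0.276
gripper_force: 30.0
```

```bash
python3 - <<'E'
from station import sense,cams
from h import *
s=sense();print(s['time_s'],s['tcp_pos'],s['wrist_force'],s['moment'])
f=cams.capture('side')['frame'][80:220,220:360];cv2.imwrite('pics/s5.png',cv2.resize(f,(560,560),interpolation=cv2.INTER_CUBIC))
E
```

```text
9.35 [0.42865861 0.04919138 0.24908944] [-0.105492   -0.52837869 -5.00303781] [-0.11685081  0.16148089 -0.00845858]
```

View pics/s5.png

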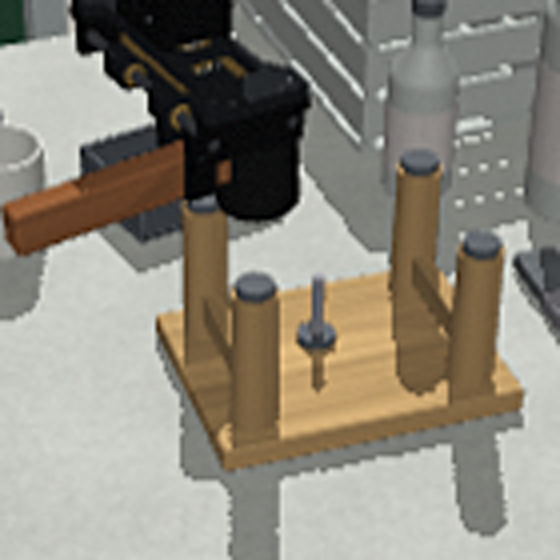

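The proud glide is now seated flush like the other three: its cap is at crop (256,286) with no stem showing. I'll take the mallet back to its original clear spot.

>>> {"api": "step_arm", "payload": {
  "targets": "0.3 1 0 0; 0.6 2 0 0; 0.8 2.7 0 0; 0.8 2.7 0 0; 0.8 2.7 0 0; 0.8 2.7 0 0; 0.8 2.7 0 0; 0.8 2.7 0 0; 0.7 2.5 0 0; 0.6 2 0 0; 0.3 1.2 0 0; 0 0 0 0"
}}

```text
time_s: 10.4
tcp_pos: [0.5429, -0.186, 0.2471]
ee_rot: [[0.986, 0.167, -0.003], [0.167, -0.986, 0.0], [-0.003, -0.001, -1.0]]
wrist_force: [-0.5, 0.3, -5.9]
gripper_width: 0.274
gripper_force: 30.0
```

>>> {"api": "step_arm", "payload": {
  "targets": "0 0 1 0; 0 0 2 0; 0 0 2.5 0; 0 0 2.5 0; 0 0 2.5 0; 0 0 2.5 0; 0 0 2.5 0; 0 0 2.5 0; 0 0 1.5 0; 0 0 1 0; 0 0 0.4 0; 0 0 0 0"
}}

```text
time_s: 11.4
tcp_pos: [0.5422, -0.1836, 0.0397]
ee_rot: [[0.985, 0.17, -0.002], [0.17, -0.985, 0.0], [-0.002, -0.0, -1.0]]
wrist_force: [0.5, -0.1, -3.6]
gripper_width: 0.269
gripper_force: 30.0
```

>>> {"api": "step_arm", "payload": {
  "targets": "0 0 0.2 0; 0 0 0.2 0; 0 0 0.1 0; 0 0 0.1 0; 0 0 0 0; 0 0 0 0"
}}

```text
time_s: 11.9
tcp_pos: [0.5429, -0.1844, 0.0348]
ee_rot: [[0.986, 0.169, 0.001], [0.169, -0.986, -0.0], [0.0, 0.0, -1.0]]
wrist_force: [-0.1, 0.4, -3.9]
gripper_width: 0.276
gripper_force: 30.0
```

>>> {"api": "step_arm", "payload": {
  "targets": "0 0 0.1 0; 0 0 0.1 0; 0 0 0.1 0; 0 0 0 0; 0 0 0 0"
}}

```text
time_s: 12.32
tcp_pos: [0.5427, -0.1843, 0.0314]
ee_rot: [[0.986, 0.169, -0.0], [0.169, -0.986, -0.0], [-0.0, -0.0, -1.0]]
wrist_force: [-0.2, -0.3, -5.0]
gripper_width: 0.275
gripper_force: 30.0
```

>>> {"api": "step_arm", "payload": {
  "targets": "0 0 0.1 0; 0 0 0.1 0; 0 0 0 0; 0 0 0 0"
}}

```text
time_s: 12.65
tcp_pos: [0.5427, -0.1844, 0.031]
ee_rot: [[0.985, 0.17, 0.0], [0.17, -0.985, -0.0], [0.0, 0.0, -1.0]]
wrist_force: [-4.1, 1.0, 5.3]
gripper_width: 0.267
gripper_force: 30.0
```

>>> {"api": "step_arm", "payload": {
  "targets": "0 0 -0.1 0; 0 0 0 0; 0 0 0 0; 0 0 0 0; 0 0 0 0; 0 0 0 0; 0 0 0 0; 0 0 0 0; 0 0 0 0; 0 0 0 0; 0 0 0 0; 0 0 0 0",
  "claw": 8.7
}}

```text
time_s: 13.65
tcp_pos: [0.5427, -0.1843, 0.0305]
ee_rot: [[0.986, 0.169, -0.0], [0.169, -0.986, 0.0], [-0.0, -0.0, -1.0]]
wrist_force: [0.7, -0.8, -0.6]
gripper_width: 0.984
gripper_force: 0.0
```

>>> {"api": "step_arm", "payload": {
  "targets": "0 0 0 0; 0 0 0 0; 0 0 -0.5 0; 0 0 -1.5 0; 0 0 -2.5 0; 0 0 -3 0; 0 0 -3 0; 0 0 -3 0; 0 0 -3 0; 0 0 -2 0; 0 0 0 0; 0 0 0 0"
}}

```text
time_s: 14.65
tcp_pos: [0.5432, -0.1843, 0.2173]
ee_rot: [[0.986, 0.169, 0.004], [0.169, -0.986, 0.0], [0.004, 0.001, -1.0]]
wrist_force: [-0.5, -0.7, 0.1]
gripper_width: 1.0
gripper_force: 0.0
```

```bash
python3 - <<'E'
from station import sense,cams
from h import *
s=sense();print(s['time_s'],s['tcp_pos'],s['wrist_force'],s['gripper_width'])
f=cams.capture('side')['frame'][80:270,220:420];cv2.imwrite('pics/s6.png',cv2.resize(f,(600,570),interpolation=cv2.INTER_CUBIC))
E
```

```text
14.65 [ 0.54321073 -0.18427438  0.21730495] [-0.54663419 -0.6762886   0.07214435] 1.0003564894935988
```

View pics/s6.png

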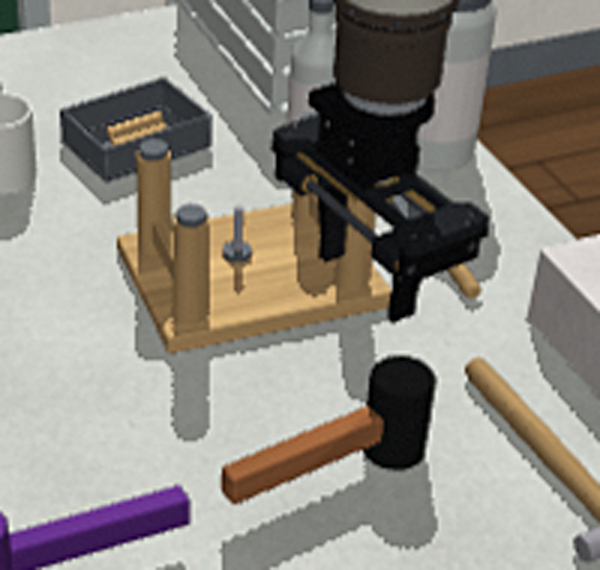

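The mallet stands upright on its head at (400,412), the glide is home at (192,213), and the gripper is clear.

```bash
python3 -c "
from station import r
print(r.finish_job())"
```

```text
the job is handed in; nothing more can be done
None
```

I knocked the proud glide home with the black mallet, stood the mallet back on its head and let go, then handed the job in at about 15 s of the 48 s; hand-in gave no verdict, but the last picture shows the glide flush and the mallet upright.

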